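# Set the stock tags on a jeweller's tray board

## Task

Each tag on the stock board belongs to the stone tray right behind it: with a fingertip, gently push over just the tags that are wrong, so that only the completely full trays show the green face up and every other tray shows red. Do not turn over the tags that are already right, and do not pick up or shift the trays or the other things on the bench.

Things in the scene. Friction and masses are not known exactly. Their poses are not given: they have to be found in the camera images.
- board: Fixed light-wood stock board lying on the bench, 200 (x) x 500 (y) x 18 mm thick; origin at the centre of its underside; at yaw 0 its x axis points away from the robot. It carries four tag stands in a row along its y axis, 115 mm apart, near the robot's side, and a stone tray behind (+x of) each stand.
- stand_a: Fixed dark steel stand of the tag of tray_a, anywhere in the row. Base 68 (x) x 30 (y) x 10 mm; two posts, 6 (x) x 12 (y) mm, at x = -30 and +30 mm, 32 mm high. Origin: centre of its underside, on the board's top, 18 mm above the bench. Axes parallel to the board's. The hinge line runs along its x axis, 26 mm above its origin.
- tag_a (a joint): Lean (rad) of the 30 g tag on stand_a, hinged almost freely at its lower edge. 0: upright. +0.7 (a stop): leans to the stand's -y side (robot's right), GREEN face up. -0.7 (a stop): leans to +y (robot's left), RED face up. A light push on the raised top edge carries it past upright; it then falls to the other stop by its weight. It starts at one of the stops.
- tip_a (a point): Middle of the top edge of that tag: a plate 50 mm wide (x) between the posts, 4 mm thick, its top edge 48 mm from the hinge line; at a stop the edge is 31 mm sideways of that line and 37 mm above it. Two neighbouring tags that lean towards each other leave 53 mm between them.
- tray_a: Loose white stone tray, 70 (x) x 92 (y) x 20 mm, about 250 g, on the board with its centre 90 mm behind (+x of) the origin of stand_a; black insert with six round pockets, white when vacant. FULL: amber-orange stones in all six pockets. Origin at the centre of its underside. To be left in place.
- stand_b: Fixed dark steel stand of the tag of tray_b, anywhere in the row. Base 68 (x) x 30 (y) x 10 mm; two posts, 6 (x) x 12 (y) mm, at x = -30 and +30 mm, 32 mm high. Origin: centre of its underside, on the board's top, 18 mm above the bench. Axes parallel to the board's. The hinge line runs along its x axis, 26 mm above its origin.
- tag_b (a joint): Lean (rad) of the 30 g tag on stand_b, hinged almost freely at its lower edge. 0: upright. +0.7 (a stop): leans to the stand's -y side (robot's right), GREEN face up. -0.7 (a stop): leans to +y (robot's left), RED face up. A light push on the raised top edge carries it past upright; it then falls to the other stop by its weight. It starts at one of the stops.
- tip_b (a point): Middle of the top edge of that tag: a plate 50 mm wide (x) between the posts, 4 mm thick, its top edge 48 mm from the hinge line; at a stop the edge is 31 mm sideways of that line and 37 mm above it. Two neighbouring tags that lean towards each other leave 53 mm between them.
- tray_b: Loose white stone tray, 70 (x) x 92 (y) x 20 mm, about 250 g, on the board with its centre 90 mm behind (+x of) the origin of stand_b; black insert with six round pockets, white when vacant. NOT full: stones in three of its six pockets. Origin at the centre of its underside. To be left in place.
- stand_c: Fixed dark steel stand of the tag of tray_c, anywhere in the row. Base 68 (x) x 30 (y) x 10 mm; two posts, 6 (x) x 12 (y) mm, at x = -30 and +30 mm, 32 mm high. Origin: centre of its underside, on the board's top, 18 mm above the bench. Axes parallel to the board's. The hinge line runs along its x axis, 26 mm above its origin.
- tag_c (a joint): Lean (rad) of the 30 g tag on stand_c, hinged almost freely at its lower edge. 0: upright. +0.7 (a stop): leans to the stand's -y side (robot's right), GREEN face up. -0.7 (a stop): leans to +y (robot's left), RED face up. A light push on the raised top edge carries it past upright; it then falls to the other stop by its weight. It starts at one of the stops.
- tip_c (a point): Middle of the top edge of that tag: a plate 50 mm wide (x) between the posts, 4 mm thick, its top edge 48 mm from the hinge line; at a stop the edge is 31 mm sideways of that line and 37 mm above it. Two neighbouring tags that lean towards each other leave 53 mm between them.
- tray_c: Loose white stone tray, 70 (x) x 92 (y) x 20 mm, about 250 g, on the board with its centre 90 mm behind (+x of) the origin of stand_c; black insert with six round pockets, white when vacant. EMPTY: no stones. Origin at the centre of its underside. To be left in place.
- stand_d: Fixed dark steel stand of the tag of tray_d, anywhere in the row. Base 68 (x) x 30 (y) x 10 mm; two posts, 6 (x) x 12 (y) mm, at x = -30 and +30 mm, 32 mm high. Origin: centre of its underside, on the board's top, 18 mm above the bench. Axes parallel to the board's. The hinge line runs along its x axis, 26 mm above its origin.
- tag_d (a joint): Lean (rad) of the 30 g tag on stand_d, hinged almost freely at its lower edge. 0: upright. +0.7 (a stop): leans to the stand's -y side (robot's right), GREEN face up. -0.7 (a stop): leans to +y (robot's left), RED face up. A light push on the raised top edge carries it past upright; it then falls to the other stop by its weight. It starts at one of the stops.
- tip_d (a point): Middle of the top edge of that tag: a plate 50 mm wide (x) between the posts, 4 mm thick, its top edge 48 mm from the hinge line; at a stop the edge is 31 mm sideways of that line and 37 mm above it. Two neighbouring tags that lean towards each other leave 53 mm between them.
- tray_d: Loose white stone tray, 70 (x) x 92 (y) x 20 mm, about 250 g, on the board with its centre 90 mm behind (+x of) the origin of stand_d; black insert with six round pockets, white when vacant. FULL: amber-orange stones in all six pockets. Origin at the centre of its underside. To be left in place.
- jar: Loose glass jar with blue lid, 64 mm across, 75 mm high, on the bench left of the board; origin at the centre of its underside. Bystander.
- canister: Loose black film canister, 32 mm across, 48 mm high, on the bench left of the board, nearer the robot than the jar; origin at the centre of its underside. Bystander.
- driver: Loose screwdriver with orange handle lying on the bench right of the board; its x axis runs along it. Bystander.

How it is judged:
By the outcome, as a careful person would: the job done as asked, in the order asked, and still so for the second after the job is handed in, with the robot touching nothing.
It also fails if it takes over 38 s, if anything falls off the work surface, if the arm or the gripper's body presses on something with over 40 N, if the wrist force passes 120 N, or if a joint passes its speed limit or range.

## Robot

A 7-joint arm with a two-finger parallel gripper is mounted at the origin on the work surface. World frame = base frame: x ahead of the robot, y to its left, z up, the work surface at z = 0. Lengths are in m, angles in degrees, forces in N, time in s.
With the tool pointing down it reaches from about 0.4 to 0.85 m from the base axis. Payload 4.4 kg.
Tool frame: the origin (TCP) lies midway between the tips of the shut fingers; the grasp point (between the pads) lies 19 mm behind it; z points along the fingers, y is the line along which they close (so a half turn about z gives the same grasp; the last joint's range is limited). The gripper opens to 94 mm and grips with 3 to 60 N. Pads are 16 mm wide; open, the fingers measure 119 mm over their backs; the gripper's body (75 mm by 177 mm) begins 78 mm behind the grasp point.
Start: joints at [64.125, 36.005, 2.206, 86.941, -1.547, 57.084, -1.146], TCP at [0.245, -0.602, 0.205] pointing down, gripper open.
Joint ranges: [-175.42, 175.42], [-21.48, 121.26], [-71.46, 75.88], [10.55, 141.38], [-63.04, 243.04], [13.31, 113.54], [-168.57, 168.57]. Speed limits (degrees/s): [147.25, 147.25, 180, 180, 180, 180, 180].

## Interface

Orientations are given as [roll, pitch, yaw] about the fixed x, y, z axes, in that order (R = Rz(yaw) Ry(pitch) Rx(roll)).
In Python, from plant import manip gives the robot as it stands.
- The arm moves only by the tool jog_arm, never from a script. Its argument "series" is a list that holds one entry, the list of rows, each a list of 5 numbers: the opening, from -1 (shut) to 1 (fully open), then the shift along the tool's x, y, z each as a share of 0.25 m, from -1 to 1, then the turn about the tool's z as a share of 6 degrees, from -1 to 1. A call has 1 to 20 rows; each row shifts and turns the commanded pose from where the row before left it, along the tool's axes as they then stand; what a row does not reach is not made up. A row lasts 1/12 s, in which the tool goes at most 41.7 mm and 7.16 degrees, less where a joint would pass 70% of its speed; a pose out of reach is approached as far as the arm can. A call with a number of a shift or a turn outside -1 to 1 is refused whole. A call with a gripper value outside its range is refused whole. The fingers move at their own pace and stop on an object; "squeeze" is the grip in N (left out, the last holds). Time passes only in rows, so rows that do not move let the fingers close. It gives the time, the measured TCP pose, the force, the opening and the grip force at its end, in the units of the state.
- manip.observe(): the state, without advancing time (a new reading comes with each control period).
- manip.capture(name): name is "side" or "top" or "wrist"; returns a dict with "frame" (480x640x3 uint8, red, green, blue), "z_map" (480x640 float32, m along the optical axis (not along the pixel's ray), 0 where there is no reading), "K" (3x3 intrinsics, pixels), "D" ([k1, k2, p1, p2, k3] as OpenCV has them; the pictures are not rectified), "extrinsics" (4x4, takes a point from world to camera coordinates); the wrist camera has in their place "hand_eye" (4x4, takes a point from camera to tool coordinates, whose origin is the TCP and whose axes are the flange's). Camera axes: x right, y up, looking along -z (the intrinsics and any distortion apply to the point x, -y, -z); pixel columns grow to the right and rows downward; lengths in m; the calibration is good to about 2 mm. A picture is of the moment at which its call begins: read the wrist's pose just before it.
- manip.hand_in(): hands the job in; it is judged then, once.
Trained networks look in the newest picture that a camera, given by its name, has taken for a name from the list of things; names that differ only in an ending like _2 or _b are one class to them, and where a whole thing is asked for, a point or a joint stands for the part that bears it (a point fixed in the world has none). Each returns a list of dicts, best first, with "conf" (0 to 1); they miss things now and then, are a little off and sometimes report something else, mostly with a low value. They report only what shows in the picture. A call takes as long as a camera call.
- manip.search_frame(name, camera): "centre" ([x, y, z] in m, in world coordinates, good to about 4 mm: the middle of the surface that is visible of it).
- manip.mark_of(name, camera): "centre" ([x, y, z] in m, in world coordinates, good to about 4 mm: a listed point, or the origin of a listed thing).
The state is a dict: "time": time; "joint_positions": joint angles; "joint_vel": joint speeds; "joint_torque": joint torques, N m; "eef_pos": TCP position; "orientation": TCP orientation; "contact_force": force on the tool from outside, world axes, zero at the start; "torque": the same for the moment, N m; "gripper_width": finger opening in m; "gripper_force": force on a finger pad.
Only numpy, scipy, OpenCV 4.12 (cv2) and the standard library are available. Lean on these libraries where they do the work, as an engineer would, in place of code of your own. Each camera call takes 0.05 s, during which the arm holds its last target. There are 200 camera calls.

## Working session

There is one attempt and no reset: what is moved stays moved. The work goes in short steps, Python scripts to look and compute and a tool call to move; the robot and the scene stay as the last step left them, time stands still between calls to the robot, and variables do not carry over. Pictures are saved under pics/ and viewed, at most 10 in all, crops included, and the job is handed in when it is done.

Besides the shell and the picture viewer there is one more tool, called after "Emit:" by a JSON object that holds its "method" and its "body", one argument or row to a line. jog_arm: Moves the arm, as the interface text tells. Shift numbers are shares of 0.25 m and turn numbers shares of 6 degrees, none past 1 either way. Its arguments: {"type":"object","properties":{"series":{"type":"array"},"squeeze":{"type":"number"}},"required":["series"]}

```bash
mkdir -p pics
python3 - <<'E'
from plant import manip
import cv2
s=manip.observe(); print({k:s[k] for k in("time","eef_pos","orientation","gripper_width")})
for c in("top","side"):
    d=manip.capture(c); cv2.imwrite(f"pics/{c}.png",d["frame"][:,:,::-1])
    for n in("tip_a","stand_a","tray_a","board"):
        print(c,n,[([round(v,3) for v in r["centre"]],round(r["conf"],2)) for r in manip.mark_of(n,c)])
E
```

```text
{'time': 0.0, 'eef_pos': array([ 0.24438947, -0.6015906 ,  0.20458094]), 'orientation': array([-1.79893470e+02,  1.11743796e-03,  2.21060180e+01]), 'gripper_width': 0.09376570665578596}
top tip_a [([0.524, 0.153, 0.086], 0.77), ([0.58, -0.123, 0.082], 0.74), ([0.549, 0.042, 0.082], 0.58), ([0.628, 0.086, 0.019], 0.57), ([0.556, -0.017, 0.082], 0.55), ([0.675, -0.14, 0.015], 0.26), ([0.549, 0.419, 0.001], 0.17)]
top stand_a [([0.562, -0.04, 0.019], 0.75), ([0.536, 0.069, 0.016], 0.73), ([0.586, -0.155, 0.017], 0.7), ([0.52, 0.184, 0.015], 0.61)]
top tray_a [([0.672, -0.138, 0.016], 0.9), ([0.626, 0.088, 0.019], 0.89), ([0.608, 0.203, 0.019], 0.84), ([0.647, -0.028, 0.017], 0.63), ([0.566, -0.448, -0.002], 0.27), ([0.552, 0.416, 0.003], 0.18)]
top board [([0.6, 0.024, 0.002], 0.75)]
side tip_a [([0.544, 0.043, 0.08], 0.8), ([0.523, 0.156, 0.083], 0.74), ([0.577, -0.122, 0.078], 0.66), ([0.558, -0.009, 0.082], 0.53)]
side stand_a [([0.581, -0.153, 0.021], 0.93), ([0.563, -0.04, 0.019], 0.74), ([0.54, 0.07, 0.02], 0.7), ([0.518, 0.188, 0.02], 0.67)]
side tray_a [([0.671, -0.137, 0.02], 0.86), ([0.65, -0.026, 0.018], 0.84), ([0.624, 0.09, 0.021], 0.81)]
side board [([0.599, 0.022, -0.003], 0.98)]
```

View pics/top.png

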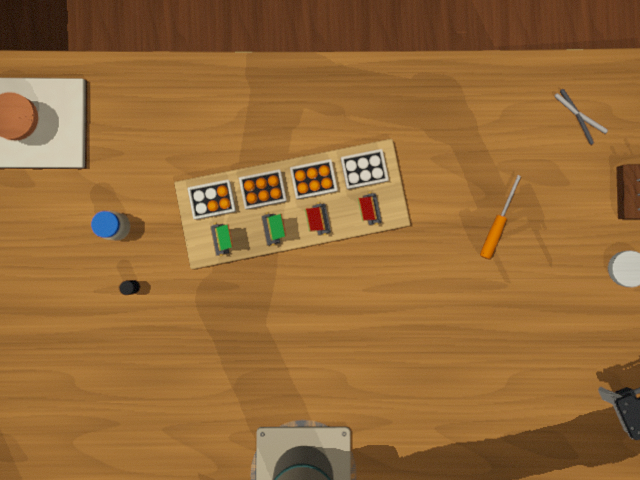

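View pics/side.png

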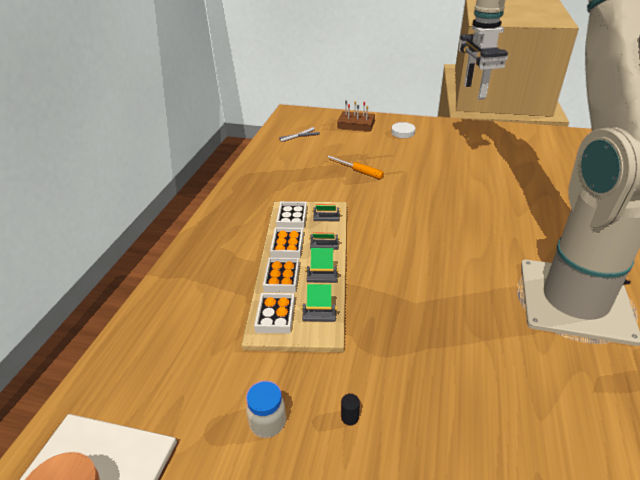

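Trays from left to right are partial, full, full and empty (top image ≈(212,200), (263,188), (315,178), (365,168)). Their tags are green (222,240), green (276,228), red (318,218) and red (369,208). The wrong ones are the 1st (push to +y) and the 3rd (push to −y). Board yaw is about 10.6°, and the middle of the gap between tags 2 and 3 is at about (0.551, 0.0155).

Emit:
{"method": "jog_arm", "body": {
  "series": [
    [[-1,0,0,0,0.96],[-1,0,0,0,0.96],[-1,0.083,-0.11,0,0],[-1,0.083,-0.11,0,0],[-1,0.083,-0.11,0,0],[-1,0.083,-0.11,0,0],[-1,0.083,-0.11,0,0],[-1,0.083,-0.11,0,0],[-1,0.083,-0.11,0,0],[-1,0.083,-0.11,0,0],[-1,0.083,-0.11,0,0],[-1,0.083,-0.11,0,0],[-1,0.083,-0.11,0,0],[-1,0.083,-0.11,0,0],[-1,0.083,-0.11,0,0],[-1,0.083,-0.11,0,0],[-1,0.083,-0.11,0,0],[-1,0.083,-0.11,0,0],[-1,0,0,0,0],[-1,0,0,0,0]]
  ],
  "squeeze": 5
}}

```text
time: 2.17
eef_pos: [0.4911, -0.1065, 0.2055]
orientation: [-180.0, -0.0, 10.9]
contact_force: [-0.0, -0.9, 0.2]
gripper_width: 0.0004
gripper_force: 0.0
```

Emit:
{"method": "jog_arm", "body": {
  "series": [
    [[-1,0.081,-0.109,0,0],[-1,0.081,-0.109,0,0],[-1,0.081,-0.109,0,0],[-1,0.081,-0.109,0,0.05],[-1,0,0,0,0],[-1,0,0,0,0],[-1,0,0,0,0]]
  ]
}}

```text
time: 2.75
eef_pos: [0.5492, 0.0111, 0.2054]
orientation: [179.9, 0.1, 10.2]
contact_force: [0.1, -0.1, 0.4]
gripper_width: 0.0006
gripper_force: 0.0
```

Run:
```python
from plant import manip
import cv2
s=manip.observe(); print(s["eef_pos"],s["orientation"])
d=manip.capture("wrist"); cv2.imwrite("pics/w1.png",d["frame"][:,:,::-1])
for n in("tip_a","stand_a"):
    print(n,[([round(v,3) for v in r["centre"]],round(r["conf"],2)) for r in manip.mark_of(n,"wrist")])
```

```text
[0.54918188 0.01111774 0.20536712] [1.79927255e+02 5.93078298e-02 1.01645515e+01]
tip_a [([0.553, -0.012, 0.083], 0.84), ([0.579, -0.123, 0.084], 0.79), ([0.546, 0.04, 0.079], 0.79), ([0.519, 0.156, 0.077], 0.58)]
stand_a [([0.564, -0.044, 0.018], 0.91), ([0.583, -0.154, 0.017], 0.75), ([0.536, 0.068, 0.014], 0.7), ([0.516, 0.182, 0.017], 0.57), ([0.52, 0.151, 0.08], 0.51)]
```

View pics/w1.png

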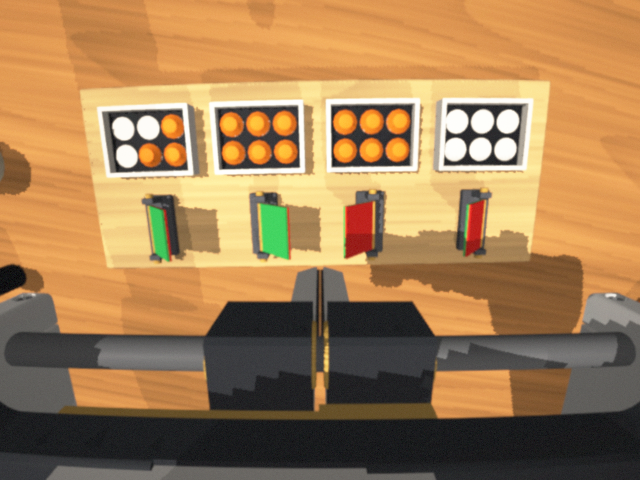

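The wrist view confirms the layout: the gap between tag 2 (275,230) and tag 3 (360,228) is free. I'll descend into it and push tag 3 to −y.

Emit:
{"method": "jog_arm", "body": {
  "series": [
    [[-1,0.003,-0.013,0.06,0],[-1,0,0,0.09,0],[-1,0,0,0.1,0],[-1,0,0,0.1,0],[-1,0,0,0.1,0],[-1,0,0,0.07,0],[-1,0,0,0.03,0],[-1,0,0,0,0],[-1,0,0,0,0]]
  ]
}}

```text
time: 3.65
eef_pos: [0.5502, 0.0158, 0.0684]
orientation: [180.0, -0.0, 10.2]
contact_force: [-0.3, 0.1, -0.5]
gripper_width: 0.0003
gripper_force: 0.0
```

Emit:
{"method": "jog_arm", "body": {
  "series": [
    [[-1,0,0.024,0,0],[-1,0,0.024,0,0],[-1,0,0.024,0,0],[-1,0,0.024,0,0],[-1,0,0.024,0,0],[-1,0,0.024,0,0],[-1,0,0.024,0,0],[-1,0,0.024,0,0],[-1,0,0,0,0],[-1,0,0,0,0],[-1,0,0,0,0]]
  ]
}}

```text
time: 4.57
eef_pos: [0.5584, -0.0303, 0.0679]
orientation: [-180.0, 0.0, 10.3]
contact_force: [-1.0, 0.5, 0.5]
gripper_width: 0.0003
gripper_force: 0.0
```

Run:
```python
from plant import manip
import cv2
d=manip.capture("wrist"); cv2.imwrite("pics/w2.png",d["frame"][:,:,::-1])
```

```text
(no output)
```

View pics/w2.png

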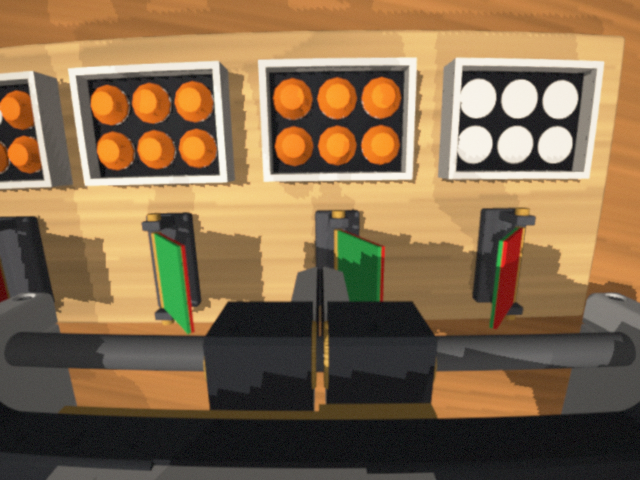

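Tag 3 (360,265) now shows green and leans right. I'll back off, lift, go to the −y side of tag 1 and lower there.

Emit:
{"method": "jog_arm", "body": {
  "series": [
    [[-1,0,-0.04,0,0],[-1,0,-0.04,0,0],[-1,0,0,-0.08,0],[-1,0,0,-0.12,0],[-1,0,0,-0.12,0],[-1,0,0,0,0],[-1,0,-0.11,0,0],[-1,0,-0.11,0,0],[-1,0,-0.11,0,0],[-1,0,-0.11,0,0],[-1,0,-0.11,0,0],[-1,0,0,0,0],[-1,0,0,0,0],[-1,0,0,0,0]]
  ]
}}

```text
time: 5.78
eef_pos: [0.5299, 0.1246, 0.1476]
orientation: [180.0, 0.0, 10.3]
contact_force: [-0.6, -0.3, -0.6]
gripper_width: 0.0008
gripper_force: 0.0
```

Run:
```python
from plant import manip
import cv2
d=manip.capture("wrist"); cv2.imwrite("pics/w3.png",d["frame"][:,:,::-1])
for n in("tip_a","stand_a"):
    print(n,[([round(v,3) for v in r["centre"]],round(r["conf"],2)) for r in manip.mark_of(n,"wrist")])
```

```text
tip_a [([0.545, 0.038, 0.076], 0.94), ([0.524, 0.153, 0.077], 0.93), ([0.574, -0.12, 0.082], 0.73), ([0.565, -0.073, 0.08], 0.7), ([0.413, 0.378, -0.004], 0.55)]
stand_a [([0.537, 0.071, 0.017], 0.95), ([0.561, -0.043, 0.016], 0.69), ([0.585, -0.152, 0.019], 0.68)]
```

View pics/w3.png

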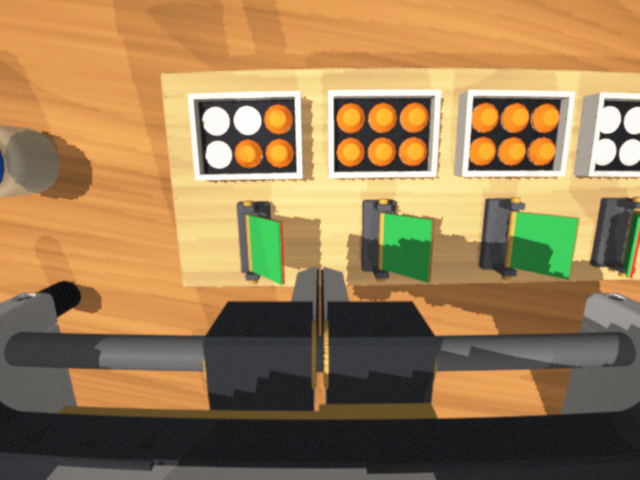

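Tag 3 has settled on green (540,245), and the shut fingers sit in free space between tags 1 and 2. I'll descend and push tag 1 to +y.

Emit:
{"method": "jog_arm", "body": {
  "series": [
    [[-1,0,0,0.08,0],[-1,0,0,0.1,0],[-1,0,0,0.09,0],[-1,0,0,0.05,0],[-1,0,0,0,0],[-1,0,0,0,0]]
  ]
}}

```text
time: 6.43
eef_pos: [0.5302, 0.1233, 0.0676]
orientation: [180.0, 0.1, 10.2]
contact_force: [0.5, 0.4, 0.1]
gripper_width: 0.0006
gripper_force: 0.0
```

Emit:
{"method": "jog_arm", "body": {
  "series": [
    [[-1,0,-0.024,0,0],[-1,0,-0.024,0,0],[-1,0,-0.024,0,0],[-1,0,-0.024,0,0],[-1,0,-0.024,0,0],[-1,0,-0.024,0,0],[-1,0,-0.024,0,0],[-1,0,-0.024,0,0],[-1,0,-0.02,0,0],[-1,0,0,0,0],[-1,0,0,0,0],[-1,0,0,0,0]]
  ]
}}

```text
time: 7.43
eef_pos: [0.521, 0.1761, 0.0679]
orientation: [180.0, 0.0, 10.3]
contact_force: [-0.2, 0.5, 0.0]
gripper_width: 0.0004
gripper_force: 0.0
```

Run:
```python
from plant import manip
import cv2
d=manip.capture("wrist"); cv2.imwrite("pics/w4.png",d["frame"][:,:,::-1])
```

```text
(no output)
```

View pics/w4.png

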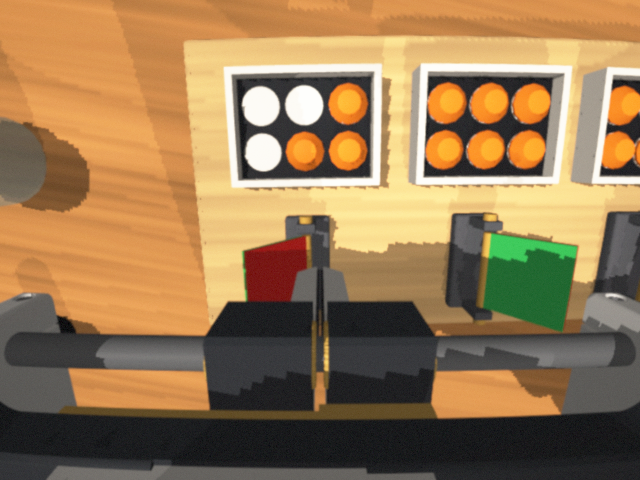

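Tag 1 (275,270) has fallen over to red. I'll back off and lift well clear.

Emit:
{"method": "jog_arm", "body": {
  "series": [
    [[-1,0,0.04,0,0],[-1,0,0.04,0,0],[-1,0,0,-0.08,0],[-1,0,0,-0.12,0],[-1,0,0,-0.12,0],[-1,0,0,-0.12,0],[-1,0,0,-0.12,0],[-1,-0.1,0,0,0],[-1,-0.1,0,0,0],[-1,0,0,0,0],[-1,0,0,0,0],[-1,0,0,0,0]]
  ]
}}

```text
time: 8.48
eef_pos: [0.4762, 0.147, 0.2082]
orientation: [180.0, -0.1, 10.2]
contact_force: [0.0, 0.2, 1.4]
gripper_width: 0.0002
gripper_force: 0.0
```

Run:
```python
from plant import manip
import cv2
d=manip.capture("wrist"); cv2.imwrite("pics/w5.png",d["frame"][:,:,::-1])
```

```text
(no output)
```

View pics/w5.png

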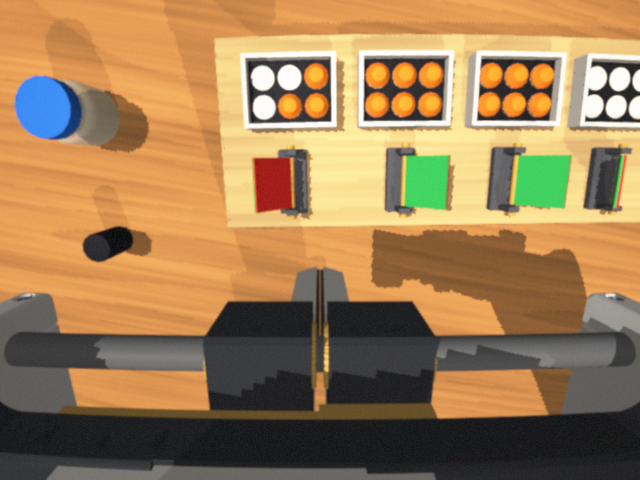

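Run:
```python
from plant import manip
import cv2
d=manip.capture("top"); cv2.imwrite("pics/t2.png",cv2.resize(d["frame"][120:290,80:440,::-1],None,fx=2,fy=2))
for n in("tip_a","tray_a","jar"):
    print(n,[([round(v,3) for v in r["centre"]],round(r["conf"],2)) for r in manip.mark_of(n,"top")])
```

```text
tip_a [([0.578, -0.122, 0.08], 0.82), ([0.571, -0.074, 0.083], 0.72), ([0.546, 0.04, 0.082], 0.66), ([0.51, 0.214, 0.083], 0.49)]
tray_a [([0.628, 0.09, 0.02], 0.88), ([0.607, 0.203, 0.018], 0.66), ([0.673, -0.142, 0.019], 0.62), ([0.645, -0.032, 0.016], 0.61)]
jar [([0.547, 0.416, 0.0], 0.71)]
```

View pics/t2.png

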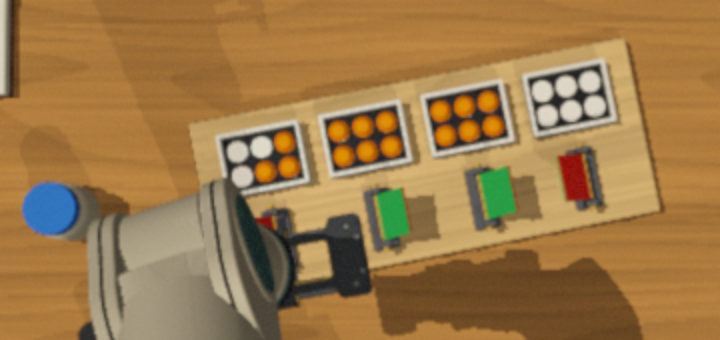

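The tags now read red (265,225), green (390,215), green (495,195), red (575,180), which is right for each tray. The trays have not moved.

```bash
python3 -c "
from plant import manip
print(manip.hand_in())"
```

```text
the job is handed in; nothing more can be done
None
```

I pushed over only the two wrong tags and handed the job in: from the robot's left the row now shows red (partial tray), green (full), green (full), red (empty), and the last pictures showed all four trays in place.

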